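Run the clay mill from its hold-to-run key switch

TASK

Set the clay mill running from its grey-green control box: lift the thumb lever of the dust flap and fold it right back off the keyhole, then take the key with the round bow out of the wooden key block. Work it down into the lock, with a little jiggling where its two sticky pins catch, until the collar sits fully home, and turn it a quarter turn clockwise (seen from above) against its spring. The mill runs only while the key is held, so finish still gripping the key and holding it turned; leave the other key standing in the block, and the stamp, the small pot and the lid where they are.

Things in the scene. Friction and masses are not known exactly. Their poses are not given: they have to be found in the camera images.
- mill_box: Control box of the clay mill: grey-green sheet-steel box 140 (x) by 150 (y) by 70 mm high, fixed, louvres in its front (-x), cable gland at the back. Origin: centre of its underside; z up. In the middle of its top stands a round steel boss, 52 mm across and 16 mm high, with the keyhole in it; a small lamp (13 mm high) stands at the back left corner (+x, +y).
- keyhole (a point): Centre of the keyhole, on the upper face of the dull brass lock plate, 82 mm above the table; axes as mill_box. The boss's rim (inside diameter 34 mm) stands 4 mm above this plate. Hole 12 mm across, with a slot 9.6 mm wide from it towards +y (left) to 16.5 mm from the centre. The plate is 6 mm thick; under the slot two sprung pins stand in the way, one from either side.
- pin_a (a joint): Travel (m) of the upper sticky sprung pin, which stands into the slot's way from +x, 7 mm below the plate's top: 0 standing out, grows as it is pushed back. The bit's flat lower end lands on it with the key's origin 17 mm above the plate, and a straight push of up to 25 N is stopped there. Under a light push (4 to 8 N) rock the key anticlockwise by about 0.2 rad and it slips past.
- pin_b (a joint): Travel (m) of the lower sticky sprung pin, like the upper one but from -x and 12.6 mm below the plate's top: the bit lands on it with the key's origin 11 mm above the plate; under a light push rock the key clockwise by about 0.2 rad to slip past it. The slot lets the key rock about 0.2 rad either way; pushing hard only makes the pins stick.
- dust_flap (a joint): Angle of the dust flap (rad): 0 shut over the keyhole, 1.57 lever upright, 2.4 folded right back to its stop. A steel cap 43 mm across, hinged behind the keyhole, with a thumb lever towards -x. It turns easily; left alone it falls shut below about 1.3 and falls back to the stop by itself beyond about 1.6.
- flap_hinge (a point): Point on the hinge axis of the dust flap, 31 mm behind (+x) the keyhole centre and 84 mm above the table; fixed to the box, the axis runs along the box's y.
- flap_grip (a point): Centre of the cross roller at the end of the flap's thumb lever, 10 mm thick, 18 mm long along the box's y; pinch its ends from above (it turns between the fingers) or hook it from below. Shut, it is 38 mm in front (-x) of the keyhole centre, 95 mm above the table, 25 mm above the box's top; it swings on a 70 mm radius about the hinge, up and then away to +x.
- lock_plug (a joint): Angle of the slotted plug inside the lock (rad): 0 at rest, grows as the key turns clockwise seen from above, stop at 1.57. Spring return, 0.024 N m at 0 to 0.087 N m at 1.57. The bit has play in it: the plug lags the key by some 0.15 to 0.2 rad. The key turns only with its collar within 4 mm of the plate; once turned, it cannot be drawn out.
- key_block: Wooden key block 56 (x) by 136 (y) by 48 mm high on a foot 62 by 142 mm, fixed. Origin: centre of its underside, z up. Two key slots (14 by 25 mm, 40 mm deep) in its top, the key axes 34 mm to either side (y) of its centre; which key stands in which varies.
- mill_key: The mill's key, steel, 84 mm long, about 120 g, loose; stands bow up in a slot of the block, its collar (24 mm across, 4 mm thick) on the block's top: told by its ROUND bow. Origin: on the key's axis at the underside of the collar; z up along the key, x across the flat of the bow, y along it. Lift it 35 mm to clear the block. Fully home in the lock, its origin and axes lie on keyhole.
- mill_key_bow (a point): Centre of the mill key's round bow, on its axis 35 mm above the key's origin: disc 34 mm across with a 12 mm hole, 9 mm thick along the key's x; the place to grip, across the thickness.
- mill_key_nose (a point): Lower end of the mill key, 32 mm below its origin: round shank 10 mm thick with a blunt nose (5 mm across). One bit (fin) 3 mm thick reaches 15 mm from the axis towards the key's +y, from 8 to 21 mm above this point; it goes through the keyhole's slot.
- cupboard_key: The glaze cupboard's key, to be left alone: same steel, size, origin and axes as the mill key, but with a SQUARE bow (34 by 34 mm frame); stands in the other slot of the block.
- stamp: Bystander: loose wooden seal stamp, 26 mm across, 53 mm high, standing between the box and the block. Origin: centre of its underside.
- small_pot: Bystander: loose small brown round pot, 62 mm across, 48 mm high, to the left. Origin: centre of its underside.
- lid: Bystander: loose pale pot lid with a knob, 68 mm across, 34 mm high, lying behind the work. Origin: centre of its underside.
Things that resemble listed ones, but are neither listed nor needed, are in the scene too. What is shaped like the mill_key but purple or yellow is not meant.

How it is judged (in metres and radians):
On the way, in this order (a step that is already met when the one before it is completed fails the run):
1. the dust flap is folded right back off the keyhole (value of joint dust_flap above 2 rad), for 0.2 s.
2. the round-bowed key stands in the lock with its collar home (z of mill_key in the frame of keyhole below 0.0035 m and horizontal distance between mill_key and keyhole below 0.004 m and angle between mill_key's own z axis and vertical below 0.15 rad), for 0.1 s.
3. the key has turned the plug about a quarter turn (value of joint lock_plug above 1.2 rad), for 0.2 s.
At the end, for the whole second after the job is handed in: Fingers grip the round-bowed key (over 3 N) and hold the plug turned at least 1.2 rad; key within 4.5 mm of home, within 4 mm of the keyhole axis, tilted under 0.15 rad; dust flap back beyond 2.0 rad; square-bowed key moved under 15 mm (value of joint lock_plug above 1.2 rad and contact force between the fingers and mill_key above 3 N and z of mill_key in the frame of keyhole below 0.0045 m and horizontal distance between mill_key and keyhole below 0.004 m and angle between mill_key's own z axis and vertical below 0.15 rad and value of joint dust_flap above 2 rad and distance of cupboard_key from where it was at the start of the episode below 0.015 m); the arm keeps its last pose, push and grip.
It fails at once if the square-bowed key is pulled from the block (distance of cupboard_key from where it was at the start of the episode above 0.025 m).
It fails at once if a bystander (stamp, small pot or lid) is shifted by more than 30 mm (distance of any of stamp, small_pot, lid from where it was at the start of the episode above 0.03 m).
It also fails if it takes over 58 s, if anything falls off the work surface, if the arm or the gripper's body presses on something with over 40 N, if the wrist force passes 120 N, or if a joint passes its speed limit or range.

ROBOT

A 6-joint arm with a two-finger parallel gripper is mounted at the origin on a cart in front of the work surface, level with it; the furniture and walls round the work are solid. World frame = base frame: x ahead of the robot, y to its left, z up, the work surface at z = 0. Lengths are in mm, angles in rad, forces in N, time in s.
With the tool pointing down it reaches from about 350 to 775 mm from the base axis. Payload 7.3 kg.
Tool frame: the origin (TCP) lies at the very end of the fingers, on their centre line; the grasp point (between the pads) lies behind it (bot.grip_point_offset is the z of the grasp point in the tool frame, in mm); z points along the fingers, y is the line along which they close (so a half turn about z gives the same grasp; the last joint's range is limited). The gripper opens to 92 mm and grips with 3 to 60 N. Pads are 19 mm wide; open, the fingers measure 130 mm over their backs; the gripper's body (75 mm by 190 mm) begins 47 mm behind the grasp point.
Start: joints at [-1.343, 0.342, 1.524, -0, 1.275, -0.146], TCP at [191.73, -488.758, 226.741] pointing down, gripper open.
Joint ranges: [-2.53, 2.53], [-0.77, 2.02], [0.04, 2.7], [-1, 4.14], [0.28, 2.66], [-3.11, 3.11]. Speed limits (rad/s): [2.57, 2.57, 3.14, 3.14, 3.14, 3.14].

INTERFACE

Orientations are given as [roll, pitch, yaw] about the fixed x, y, z axes, in that order (R = Rz(yaw) Ry(pitch) Rx(roll)).
In Python, from plant import bot gives the robot as it stands. The module is installed in compiled form; this text tells all that it offers.
- The arm moves only by the shell command python3 -m crank 'ROWS'. ROWS is JSON, a list that holds one entry, the list of rows, each a list of 5 numbers: the opening, from 0 (shut) to 1 (fully open), then the shift along the tool's x, y, z in cm, then the turn about the tool's z in degrees. In form: [[[claw, x, y, z, turn], ...]]. A call has exactly 10 rows; each row is the pose to reach, as a shift and turn from the pose commanded when the call began, along the tool's axes at that moment; what a row does not reach only later rows make up. A row lasts 1/10 s, in which the tool goes at most 50 mm and 8.59 degrees, less where a joint would pass 70% of its speed; a pose out of reach is approached as far as the arm can. A call with a gripper value outside its range is refused whole. The fingers move at their own pace and stop on an object; the grip force is fixed at half the most. Time passes only in rows, so rows that repeat a pose let the fingers close, or fill a call up. It gives the time, the measured TCP pose, the force, the opening and the grip force at its end, in the units of the state.
- bot.get_obs(): the state, without advancing time (a new reading comes with each control period).
- bot.capture(name): name is "scene" or "side" or "wrist"; returns (picture, depth): 480x640x3 uint8, red, green, blue; 480x640 float32, mm along the optical axis (not along the pixel's ray), 0 where there is no reading.
- bot.calibration(name): a dict with "vertical_fov" (degrees; the focal length in pixels is half the picture's height over the tangent of half this angle, whatever the lens; pixels are square), "cx", "cy" (the principal point, pixels), "rvec" (rotation vector, rad) and "tvec" (3), from world to camera coordinates, as OpenCV has them; the wrist camera has in their place "tool_from_camera" (4x4, takes a point from camera to tool coordinates, whose origin is the TCP and whose axes are the flange's). Camera axes: x right, y down, z forward; pixel columns grow to the right and rows downward; lengths in mm; the calibration is good to about 2 mm. A picture is of the moment at which its call begins: read the wrist's pose just before it. calibration takes no time and is no camera call.
- bot.close_job(): hands the job in; it is judged then, once.
The state is a dict: "time": time; "joint_positions": joint angles; "dq": joint speeds; "tau": joint torques, N m; "tool_pos": TCP position; "tcp_rot": TCP orientation; "contact_force": force on the tool from outside, world axes, zero at the start; "moment": the same for the moment, N m; "grip_width": finger opening in mm; "finger_force": force on a finger pad.
Only numpy, scipy, OpenCV 4.12 (cv2) and the standard library are available. Lean on these libraries where they do the work, as an engineer would, in place of code of your own. Each camera call takes 0.05 s, during which the arm holds its last target. There are 200 camera calls.

## Working session

There is one attempt and no reset: what is moved stays moved. The work goes in short steps, Python scripts to look and compute and a shell command to move; the robot and the scene stay as the last step left them, time stands still between calls to the robot, and variables do not carry over. Pictures are saved under pics/ and viewed, at most 10 in all, crops included, and the job is handed in when it is done.

```bash
mkdir -p pics; cat > h.py <<'E'
import numpy as np, cv2
from plant import bot
from scipy.spatial.transform import Rotation as R
def K(c,):
    f=240/np.tan(np.radians(c["vertical_fov"])/2); return f,c["cx"],c["cy"]
def cam(name,obs=None):
    c=bot.calibration(name); f,cx,cy=K(c)
    if "rvec" in c:
        Rm=cv2.Rodrigues(np.array(c["rvec"],float))[0]; t=np.array(c["tvec"],float).ravel()
        Rw=Rm.T; o=-Rm.T@t
    else:
        T=np.array(c["tool_from_camera"]); Rt=R.from_euler('xyz',obs["tcp_rot"]).as_matrix()
        Rw=Rt@T[:3,:3]; o=Rt@T[:3,3]+np.array(obs["tool_pos"])
    return f,cx,cy,Rw,o
def ray(C,u,v):
    f,cx,cy,Rw,o=C; return o,Rw@np.array([(u-cx)/f,(v-cy)/f,1])
def onz(C,u,v,z):
    o,d=ray(C,u,v); return o+d*(z-o[2])/d[2]
def pt(C,u,v,dep):
    o,d=ray(C,u,v); return o+d*dep
def proj(C,p):
    f,cx,cy,Rw,o=C; q=Rw.T@(np.array(p)-o); return np.array([cx+f*q[0]/q[2],cy+f*q[1]/q[2]])
def tri(r1,r2):
    A=[];b=[]
    for o,d in (r1,r2):
        d=d/np.linalg.norm(d);P=np.eye(3)-np.outer(d,d);A.append(P);b.append(P@o)
    p=np.linalg.lstsq(np.vstack(A),np.hstack(b),rcond=None)[0]
    return p,[np.linalg.norm((np.eye(3)-np.outer(d,d)/(d@d))@(p-o)) for o,d in (r1,r2)]
def snap(name,fn):
    o=bot.get_obs(); im,d=bot.capture(name); cv2.imwrite(f"pics/{fn}.png",im[:,:,::-1]); np.savez(f"{fn}.npz",im=im,d=d,pos=o["tool_pos"],rot=o["tcp_rot"]); return o,im,d
def load(fn,name):
    z=np.load(f"{fn}.npz"); return cam(name,dict(tool_pos=z["pos"],tcp_rot=z["rot"])),z["im"],z["d"]
E
python3 - <<'E'
from h import *
print(bot.get_obs(), bot.grip_point_offset)
for n in("scene","side","wrist"):
    print(n,bot.calibration(n)); snap(n,n+"0")
a=cv2.imread("pics/scene0.png");b=cv2.imread("pics/side0.png")
E
```

```text
{'time': 0.0, 'joint_positions': array([-1.34298125e+00,  3.42720119e-01,  1.52502962e+00,  1.62634277e-05,
        1.27538557e+00, -1.46004732e-01]), 'dq': array([ 2.19252381e-03,  1.05845281e-04, -1.50985315e-03,  1.97757131e-03,
        2.44854983e-03, -6.56768841e-05]), 'tau': array([-1.09617954e-04, -4.31239200e+01, -2.44225895e+01,  7.18197436e-02,
        5.60576341e-02, -1.19292654e-04]), 'tool_pos': array([ 191.64617952, -488.33168817,  226.04191231]), 'tcp_rot': array([-3.14006867e+00, -2.39822388e-04,  3.73814875e-01]), 'contact_force': array([0.25323761, 0.03667004, 0.4372906 ]), 'moment': array([ 0.03787662,  0.06901962, -0.02252667]), 'finger_force': 0.0, 'grip_width': 91.64969806337726} -18.8
scene {'vertical_fov': 51.5305456968071, 'cx': 324.10255440076395, 'cy': 233.6108565524737, 'rvec': array([ 0.78353237, -2.61176149,  1.08681095]), 'tvec': array([ 602.53570358,  164.80522376, 1150.64790779])}
side {'vertical_fov': 55.989115561925985, 'cx': 322.89507056681725, 'cy': 240.42132243160657, 'rvec': array([ 1.96632952, -0.1146475 ,  0.05285375]), 'tvec': array([-554.25026126,  206.78468533,  684.58262767])}
wrist {'vertical_fov': 63.021483541761825, 'cx': 322.15566989599654, 'cy': 235.46024648771862, 'tool_from_camera': array([[-1.51608070e-05, -9.64557843e-01, -2.63871497e-01,
         7.12972245e+01],
       [ 9.99999958e-01,  6.14402822e-05, -2.82044530e-04,
         5.34290924e-01],
       [ 2.88260603e-04, -2.63871490e-01,  9.64557802e-01,
        -1.59504200e+02],
       [ 0.00000000e+00,  0.00000000e+00,  0.00000000e+00,
         1.00000000e+00]])}
```

View pics/scene0.png

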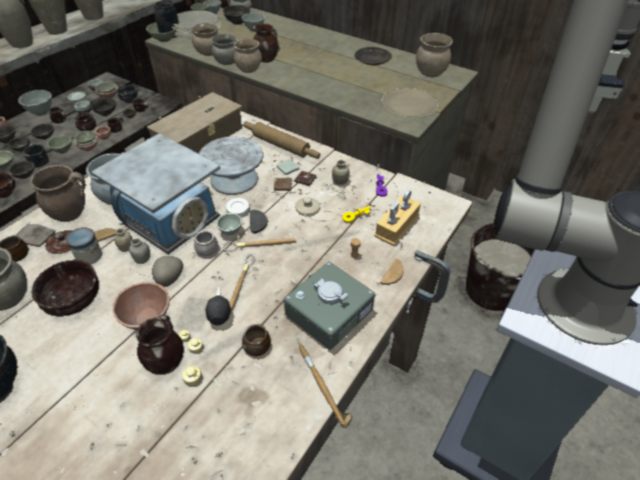

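View pics/side0.png

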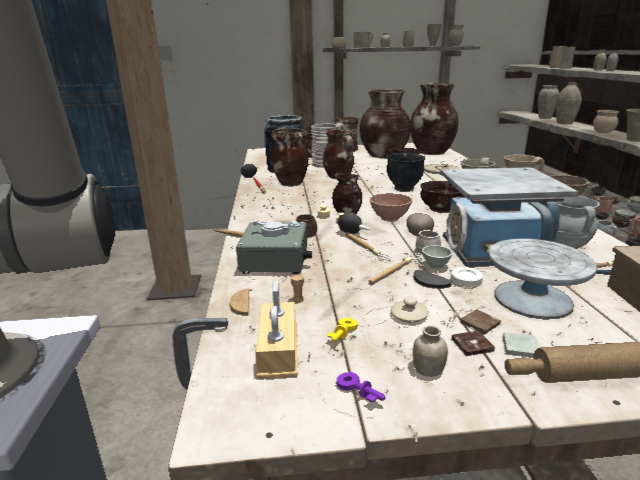

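The scene view shows the green box around (330,303), with its flap at (331,291). The block is at (398,222) with two keys at (393,212) and (407,200). In the side view the keys are at (276,295) and (277,325), the box is at (272,247) and the stamp is at (297,285). Next I'll turn these into positions.

```bash
python3 - <<'E'
from h import *
for fn,n in(("scene0","scene"),("side0","side")):
    C,im,d=load(fn,n)
    hsv=cv2.cvtColor(im,cv2.COLOR_RGB2HSV)
    v,u=np.mgrid[:480,:640]
    f,cx,cy,Rw,o=C
    P=np.stack([(u-cx)/f*d,(v-cy)/f*d,d],-1)@Rw.T+o
    np.save(fn+"_P.npy",P)
    print(n,o)
    roi=(slice(255,350),slice(280,380)) if n=="scene" else (slice(215,275),slice(230,312))
    Q=P[roi].reshape(-1,3); top=Q[abs(Q[:,2]-70)<3]
    print("box top n",len(top),top.min(0),top.max(0), cv2.minAreaRect(top[:,:2].astype(np.float32)))
    hi=Q[(Q[:,2]>78)&(Q[:,2]<110)]; print("boss",len(hi),hi.mean(0),hi.min(0),hi.max(0))
    roi=(slice(185,245),slice(370,430)) if n=="scene" else (slice(275,380),slice(250,302))
    Q=P[roi].reshape(-1,3); top=Q[abs(Q[:,2]-48)<3]
    print("block top",len(top),top.min(0),top.max(0),cv2.minAreaRect(top[:,:2].astype(np.float32)))
    hi=Q[(Q[:,2]>62)&(Q[:,2]<110)]
    l,c,_=None,None,None
    c,l,ce=0,0,0
    crit=(3,50,.1)
    _,lab,ce=cv2.kmeans(hi.astype(np.float32),2,None,crit,5,0); print("keys",ce,np.bincount(lab.ravel()),hi[:,2].max())
E
```

```text
scene [135.10894291 919.18156399 922.52450891]
box top n 2487 [401.52727159 268.75685871  67.00100202] [555.6965435  430.65645041  72.9693713 ] ((478.3884582519531, 349.2508850097656), (149.65029907226562, 139.21116638183594), 80.17506408691406)
boss 503 [478.90629349 353.01404436  87.5855316 ] [436.50964406 323.44560485  78.06990273] [535.63236435 391.7260598  102.66283318]
block top 481 [451.59108825 -63.41274516  45.01719709] [512.49670089  77.80531239  50.96870868] ((482.3172607421875, 6.566154479980469), (141.21286010742188, 57.32248306274414), 87.86138916015625)
keys [[479.38962  -22.766678  85.62467 ]
 [482.30255   43.984005  85.59731 ]] [ 80 109] 101.85193187419566
side [ 500.50849965 -606.79975328  447.09275715]
box top n 1130 [403.19781932 264.65111628  67.02498588] [557.83979713 424.97334882  72.98311548] ((480.4461669921875, 344.7336120605469), (149.6760711669922, 137.21578979492188), 81.2430191040039)
boss 314 [481.54068185 340.40317564  87.19935541] [437.06052516 319.26797924  78.03319677] [538.51906532 385.20052529 100.8196711 ]
block top 1487 [453.10673508 -63.82141496  45.01953033] [533.71861619 168.75325748  50.99523613] ((489.1789245605469, 53.65806579589844), (236.97544860839844, 63.99708938598633), 83.39887237548828)
keys [[485.5156    31.230385  89.4608  ]
 [482.76355  -36.45795   86.933754]] [161 173] 101.03922072309479
```

```bash
python3 - <<'E'
import cv2
a=cv2.imread("pics/scene0.png");b=cv2.imread("pics/side0.png")
x=cv2.resize(a[180:250,360:440],(400,350),interpolation=3); y=cv2.resize(b[270:350,240:320],(350,350),interpolation=3)
cv2.imwrite("pics/crop1.png",cv2.hconcat([x,y]))
E
```

```text
(no output)
```

View pics/crop1.png

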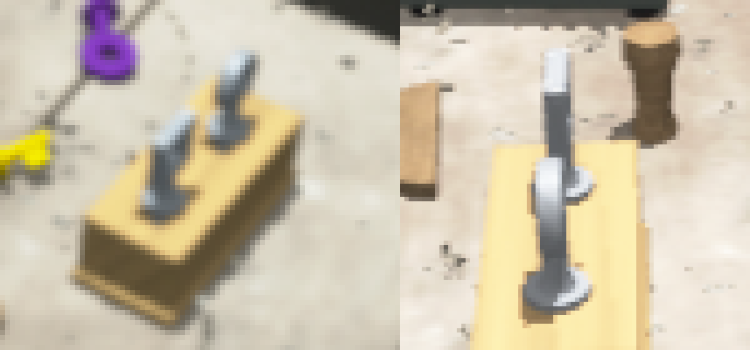

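Candidates for the key, by side-view pixel:
- Round bow, near key at (277,325), world y ≈ -30. This is the mill key: its edge curves.
- Square frame, far key at (276,295), world y ≈ +38. This is the cupboard key, to be left alone.
- Purple at (355,385) and yellow at (343,328). Both are excluded by colour.

The box centre is about (479,347) with yaw about -9°. I'll move over the block to look closer and to see which way the bit points.

```bash
python3 -m crank '[[[0.6,4,-3,0,-7],[0.6,8,-6,0,-14],[0.6,12,-9.2,0,-21],[0.6,16,-12.4,0,-28],[0.6,20,-15.5,0,-35],[0.6,24,-18.7,0,-42],[0.6,28,-21.8,0,-49],[0.6,32,-25,0,-56],[0.6,36,-28,0,-63],[0.6,40,-31.3,0,-69]]]'
python3 -m crank '[[[0.6,0.5,3.5,0,0],[0.6,2,5,0,0],[0.6,5,9,0,0],[0.6,6,9,0,0],[0.6,6,9,0,0],[0.6,6,9,0,0],[0.6,6,9,0,0],[0.6,6,9,0,0],[0.6,6,9,0,0],[0.6,6,9,0,0]]]'
```

```text
time: 1.15
tool_pos: [446.6, -56.3, 226.7]
tcp_rot: [3.141, 0.0, 1.583]
contact_force: [0.5, -1.8, -0.4]
grip_width: 55.3
finger_force: 0.0
time: 2.15
tool_pos: [535.3, 2.0, 226.9]
tcp_rot: [3.141, 0.0, 1.577]
contact_force: [-0.5, 0.9, 0.6]
grip_width: 55.2
finger_force: 0.0
```

```bash
python3 - <<'E'
from h import *
o,im,d=snap("wrist","w1")
cv2.imwrite("pics/w1c.png",cv2.resize(im[120:360,160:400,::-1],(600,600),interpolation=3))
C=cam("wrist",o)
for p in((482,-30,90),(482,38,90),(482,4,48)): print(proj(C,p))
E
```

```text
[254.42550861 260.95253561]
[250.89576339 175.43963454]
[260.85657023 208.73820703]
```

View pics/w1.png

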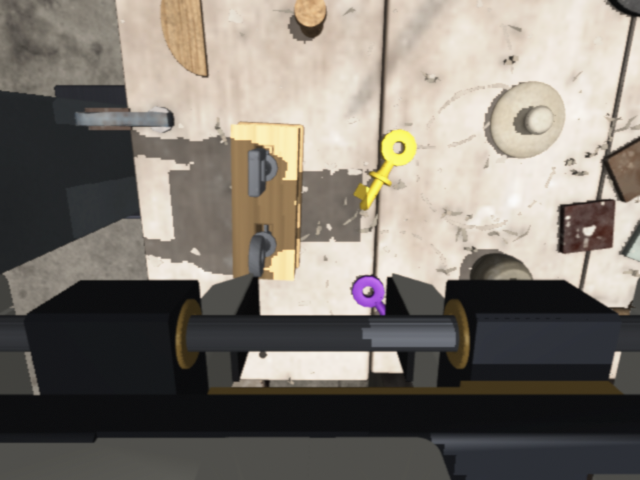

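The wrist view has the block at (267,200), the far key at (261,170) and the near key at (262,250); I'll enlarge it to check bow shape and bit side.

```bash
python3 - <<'E'
from h import *
C,im,d=load("w1","wrist")
c=im[115:290,220:310,::-1]; c=cv2.resize(c,None,fx=3.4,fy=3.4,interpolation=3)
c=cv2.hconcat([c,cv2.convertScaleAbs(c,alpha=2.2,beta=10)])
cv2.imwrite("pics/w1d.png",c); print(c.shape)
f,cx,cy,Rw,o=C; v,u=np.mgrid[:480,:640]
P=np.stack([(u-cx)/f*d,(v-cy)/f*d,d],-1)@Rw.T+o
Q=P[115:290,220:310].reshape(-1,3)
top=Q[abs(Q[:,2]-48)<4]; print("block",len(top),cv2.minAreaRect(top[:,:2].astype(np.float32)))
for lo,hi in((-70,4),(4,80)):
    for z0,z1 in((62,112),(80,95),(96,112),(49.5,56)):
        k=Q[(Q[:,2]>z0)&(Q[:,2]<z1)&(Q[:,1]>lo)&(Q[:,1]<hi)&(abs(Q[:,0]-482)<40)]
        if len(k): print(lo,z0,len(k),k.mean(0).round(1),k.min(0).round(1),k.max(0).round(1))
E
```

```text
(595, 612, 3)
block 7695 ((484.6563720703125, 6.242374420166016), (136.5650177001953, 56.41408920288086), 87.70035552978516)
-70 62 627 [485.  -24.   93.2] [479.1 -42.5  62.6] [488.6 -10.4 102.9]
-70 80 195 [485.9 -20.2  89.2] [479.8 -42.5  80.5] [488.6 -10.4  95. ]
-70 96 338 [483.9 -25.9  99.5] [479.1 -39.6  96. ] [488.2 -13.9 102.9]
-70 49.5 1787 [486.  -25.5  50.5] [454.6 -62.1  49.5] [512.2   3.9  55.9]
4 62 861 [487.5  41.5  94.9] [481.   23.8  62.3] [491.5  57.6 103.3]
4 80 70 [490.1  44.2  87.4] [484.7  24.2  80. ] [491.4  57.6  94.9]
4 96 618 [486.5  41.1 100.9] [481.   24.1  96. ] [491.2  57.3 103.3]
4 49.5 2367 [487.5  41.   50.4] [457.1   4.   49.5] [515.5  75.5  55.8]
```

View pics/w1d.png

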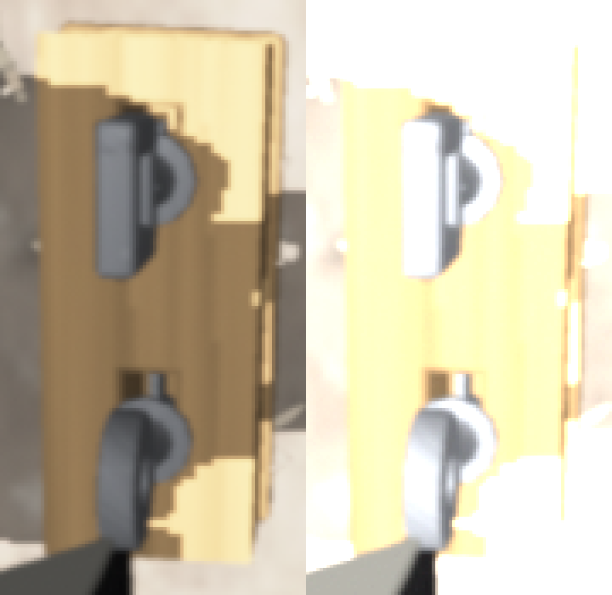

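Confirmed: the lower key, at crop (125,450), has the round bow, and its slot and bit show on the +y side, so it is the mill key in the orientation I want. Next I'll go to the box for a closer look at the flap.

```bash
python3 -m crank '[[[0.6,3.5,-0.8,0,8.5],[0.6,7,-1.7,0,17],[0.6,10.5,-2.5,0,25.5],[0.6,14,-3.3,0,34],[0.6,17.5,-4.2,0,42.5],[0.6,21,-5,0,51],[0.6,24.5,-5.8,0,59],[0.6,28,-6.6,0,67.5],[0.6,31.5,-7.5,0,76],[0.6,35,-8.3,0,84.5]]]'
python3 -m crank '[[[0.45,0,0,0.8,8],[0.45,0,0,1.8,15],[0.45,0,0,2.8,15],[0.45,0,0,3.6,15],[0.45,0,0,3.6,15],[0.45,0,0,3.6,15],[0.45,0,0,3.6,15],[0.45,0,0,3.6,15],[0.45,0,0,3.6,15],[0.45,0,0,3.6,15]]]'
python3 - <<'E'
from h import *
o,im,d=snap("wrist","w2"); C=cam("wrist",o); print(o["tool_pos"],o["tcp_rot"])
f,cx,cy,Rw,oo=C; v,u=np.mgrid[:480,:640]
P=np.stack([(u-cx)/f*d,(v-cy)/f*d,d],-1)@Rw.T+oo
Q=P.reshape(-1,3); Q=Q[(abs(Q[:,0]-479)<100)&(abs(Q[:,1]-347)<100)]
top=Q[abs(Q[:,2]-70)<4]; print("box",len(top),cv2.minAreaRect(top[:,:2].astype(np.float32)))
B=np.radians(-9.3); ax=np.array([np.cos(B),np.sin(B)]); ay=np.array([-ax[1],ax[0]])
r=Q[(Q[:,2]>88)&(Q[:,2]<112)]; L=np.c_[(r[:,:2]-[479.4,347])@ax,(r[:,:2]-[479.4,347])@ay,r[:,2]]
for a in range(-60,60,6):
    k=L[(L[:,0]>=a)&(L[:,0]<a+6)]
    if len(k): print(a,len(k),k.min(0).round(1),k.max(0).round(1))
E
```

```text
time: 3.2
tool_pos: [449.4, 353.1, 226.8]
tcp_rot: [3.142, -0.0, 0.097]
contact_force: [0.1, 0.2, 0.2]
grip_width: 55.1
finger_force: 0.0
time: 4.2
tool_pos: [450.0, 351.8, 190.9]
tcp_rot: [-3.141, -0.0, -0.158]
contact_force: [-0.6, 0.0, 1.1]
grip_width: 41.3
finger_force: 0.0
[450.00600601 351.80761722 190.90099673] [-3.14143268e+00 -3.45042677e-04 -1.58392832e-01]
box 33191 ((481.8359680175781, 347.88421630859375), (149.61952209472656, 138.5059814453125), 80.9290771484375)
-42 159 [-41.   -7.5  98.4] [-36.    9.9 103.4]
-36 257 [-36.   -7.5  95. ] [-30.1  10.  103.7]
-30 86 [-29.9  -1.4  92.3] [-24.1   4.   98.6]
-24 118 [-24.  -13.1  88. ] [-18.1  14.4  96.6]
-18 352 [-18.  -19.1  88. ] [-12.   20.5  95. ]
-12 480 [-12.  -20.4  88. ] [-6.  21.8 93.3]
-6 557 [ -6.  -22.9  88.1] [-0.  24.9 93.2]
0 583 [  0.  -23.3  88. ] [ 6.  25.6 93.3]
6 564 [  6.  -23.4  88. ] [12.  24.8 92.9]
12 510 [ 12.  -19.8  88. ] [18.  22.7 92.9]
18 302 [ 18.  -16.4  88. ] [23.8 18.6 92.7]
24 245 [ 24.2 -10.3  88. ] [30.  13.2 92.7]
30 330 [ 30.  -10.9  88. ] [35.8 13.2 92.5]
36 24 [ 36.3 -10.2  88.2] [37.  13.1 90.2]
```

View pics/w2.png

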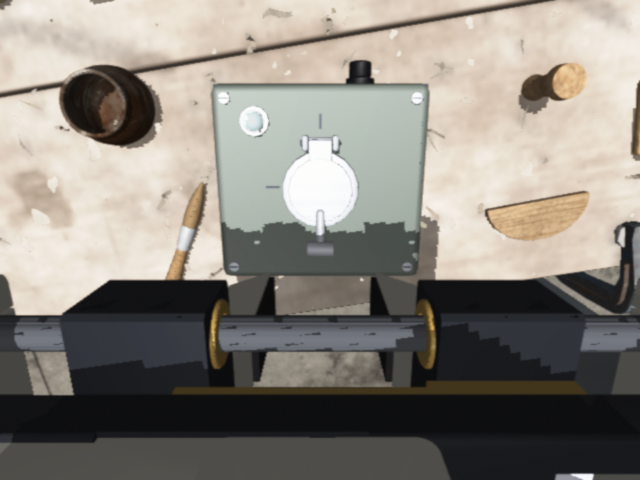

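The wrist view shows the box (320,180), shut cap (320,188) and roller at (320,248), all consistent with the two-view box centre (about 481,347.5). The roller is at about (444,354,95), so I'll descend and pinch it.

```bash
python3 -m crank '[[[0.42,-0.6,-0.1,3.5,0],[0.42,-0.6,-0.1,7,0],[0.42,-0.6,-0.1,9.5,0],[0.42,-0.6,-0.1,10.7,0],[0.42,-0.6,-0.1,10.7,0],[0,-0.6,-0.1,10.7,0],[0,-0.6,-0.1,10.7,0],[0,-0.6,-0.1,10.7,0],[0,-0.6,-0.1,10.7,0],[0,-0.6,-0.1,10.7,0]]]'
```

```text
time: 5.25
tool_pos: [444.8, 354.2, 84.7]
tcp_rot: [-3.14, -0.002, -0.159]
contact_force: [-0.4, 0.3, 3.9]
grip_width: 17.5
finger_force: 30.0
```

```bash
python3 -m crank '[[[0,0.4,0,-1.4,0],[0,1.0,0,-2.7,0],[0,2.0,0,-3.85,0],[0,3.1,0,-4.8,0],[0,4.4,0,-5.45,0],[0,5.8,0,-5.8,0],[0,7.3,0,-5.9,0],[0,8.7,0,-5.65,0],[0,9.5,0,-5.4,0],[0,9.5,0,-5.4,0]]]'
```

```text
time: 6.25
tool_pos: [539.5, 339.0, 138.3]
tcp_rot: [-3.14, -0.002, -0.159]
contact_force: [0.5, 2.1, 7.0]
grip_width: 17.3
finger_force: 30.0
```

```bash
python3 -m crank '[[[0.45,0,0,0,0],[0.45,0,0,0,0],[0.45,0,0,0,0],[0.45,0,0,0,0],[0.45,0,0,-2,0],[0.45,0,0,-6,0],[0.45,-3.5,0,-10,0],[0.45,-7,0,-10.5,0],[0.45,-9,0,-10.5,0],[0.45,-9,0,-10.5,0]]]'
python3 - <<'E'
from h import *
o,im,d=snap("wrist","w3"); C=cam("wrist",o); print(o["tool_pos"],o["tcp_rot"])
f,cx,cy,Rw,oo=C; v,u=np.mgrid[:480,:640]
P=np.stack([(u-cx)/f*d,(v-cy)/f*d,d],-1)@Rw.T+oo
m=(abs(P[...,0]-481)<110)&(abs(P[...,1]-347)<110)&(d>0)
Q=P[m]
top=Q[abs(Q[:,2]-70)<4]; print("box",len(top),cv2.minAreaRect(top[:,:2].astype(np.float32)))
# lock plate: brass colour
hsv=cv2.cvtColor(im,cv2.COLOR_RGB2HSV)
c0=proj(C,(481,347.5,84)); print(c0)
u0,v0=c0.round().astype(int)
c=im[v0-75:v0+75,u0-100:u0+100,::-1]; cv2.imwrite("pics/w3c.png",cv2.resize(c,None,fx=4,fy=4,interpolation=3)); print(u0-100,v0-75)
E
```

```text
time: 7.25
tool_pos: [446.8, 353.5, 243.6]
tcp_rot: [-3.141, -0.0, -0.156]
contact_force: [-0.7, 0.6, -0.8]
grip_width: 41.2
finger_force: 0.0
[446.81105222 353.5369912  243.64502124] [-3.14116372e+00 -8.53719080e-05 -1.56162275e-01]
box 22744 ((481.75341796875, 347.83258056640625), (149.64076232910156, 138.2101593017578), 81.0526123046875)
[322.8186545  175.35901159]
223 100
```

View pics/w3c.png

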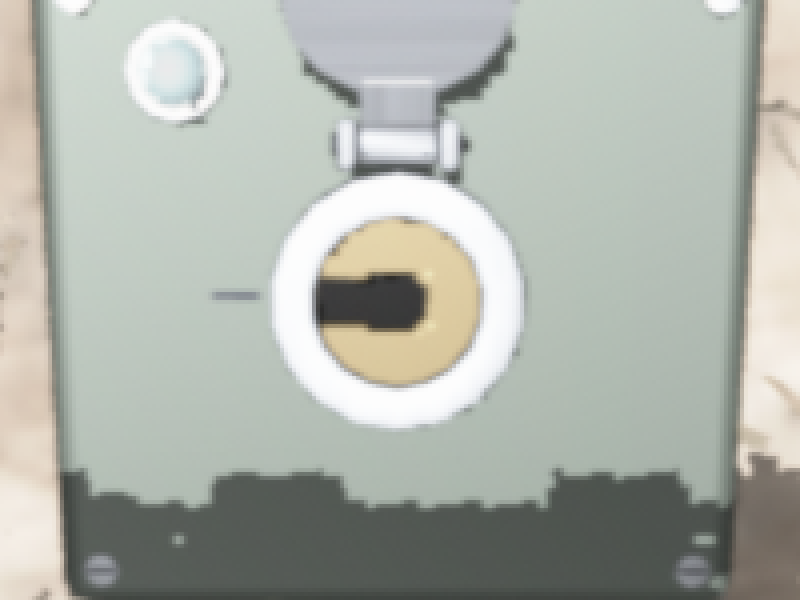

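The crop shows the flap folded back behind the hinge, with the brass plate centred at image (322.5,175.5) and the slot pointing to +y. I'll view the keyhole again with the tool turned to insertion yaw, so the camera bias cancels.

```bash
python3 -m crank '[[[0.6,0.35,0,0,-8.5],[0.6,0.7,0,0,-17],[0.6,1.05,0,0,-25.5],[0.6,1.4,0,0,-34],[0.6,1.75,0,0,-42.5],[0.6,2.1,0,0,-51],[0.6,2.45,0,0,-59.5],[0.6,2.8,0,0,-68],[0.6,3.15,0,0,-76.5],[0.6,3.45,0.05,0,-85]]]' | head -3
python3 -m crank '[[[0.6,0,0,1,-5],[0.6,0,0,2,-5],[0.6,0,0,3,-5],[0.6,0,0,3,-5],[0.6,0,0,3,-5],[0.6,0,0,3,-5],[0.6,0,0,3,-5],[0.6,0,0,3,-5],[0.6,0,0,3,-5],[0.6,0,0,3,-5]]]'
python3 - <<'E'
from h import *
snap("wrist","w4")
for fn in("w3","w4"):
    C,im,d=load(fn,"wrist")
    u0,v0=proj(C,(481,347.5,84)).round().astype(int)
    hsv=cv2.cvtColor(im,cv2.COLOR_RGB2HSV)
    m=((hsv[...,0]>12)&(hsv[...,0]<28)&(hsv[...,1]>60)).astype(np.uint8)
    w=np.zeros_like(m); cv2.circle(w,(int(u0),int(v0)),38,1,-1); m&=w
    cs=cv2.findContours(m,cv2.RETR_EXTERNAL,cv2.CHAIN_APPROX_NONE)[0]; c=max(cs,key=cv2.contourArea)
    h=cv2.convexHull(c); e=cv2.fitEllipse(h); print(fn,"plate",e, onz(C,*e[0],82))
    # dark keyhole within plate
    w=np.zeros_like(m); cv2.drawContours(w,[h],-1,1,-1)
    dk=((hsv[...,2]<110)&(w>0)).astype(np.uint8); p=np.argwhere(dk)[:,::-1]
    W=np.array([onz(C,*q,82) for q in p])[:,:2]; print("hole px",len(p),cv2.minAreaRect(W.astype(np.float32)))
    P=None; f,cx,cy,Rw,oo=C; v,u=np.mgrid[:480,:640]
    P=np.stack([(u-cx)/f*d,(v-cy)/f*d,d],-1)@Rw.T+oo
    Q=P[(abs(P[...,0]-481)<110)&(abs(P[...,1]-347)<110)&(abs(P[...,2]-70)<4)]
    print("box",cv2.minAreaRect(Q[:,:2].astype(np.float32)),"plate z",np.median(P[...,2][m>0]))
E
```

```text
time: 8.3
tool_pos: [484.5, 346.4, 241.7]
tcp_rot: [-3.141, 0.001, 1.33]
time: 9.3
tool_pos: [483.1, 347.1, 212.8]
tcp_rot: [3.141, -0.0, 1.412]
contact_force: [0.5, 0.7, 0.4]
grip_width: 55.3
finger_force: 0.0
w3 plate ((321.8146057128906, 175.10812377929688), (39.747493743896484, 40.28865051269531), 177.9595184326172) [480.29651109 348.03436596  82.        ]
hole px 298 ((481.1685791015625, 353.13531494140625), (20.462656021118164, 9.740415573120117), 81.05377960205078)
box ((480.9417724609375, 347.48577880859375), (149.76234436035156, 138.2109832763672), 81.05303192138672) plate z 83.44538114944137
w4 plate ((318.6595153808594, 223.92799377441406), (41.44444274902344, 43.107723236083984), 88.60734558105469) [481.14239971 347.79180591  82.        ]
hole px 1186 ((480.91802978515625, 347.1635437011719), (30.622182846069336, 32.8776969909668), 80.91251373291016)
box ((481.6117858886719, 348.63775634765625), (148.03346252441406, 139.639404296875), 80.91883087158203) plate z 83.46544372980108
```

Both views agree: the keyhole is at (480.9,347.8), box yaw is -9.0°, and the plate reads 83.4 mm against 82 nominal. Next I'll move over the mill key.

```bash
python3 -m crank '[[[0.6,-4.6,0.75,0,-1],[0.6,-9.2,1.5,0,-2],[0.6,-13.9,2.2,0,-3],[0.6,-18.6,3,0,-4],[0.6,-23.2,3.7,0,-5],[0.6,-27.9,4.5,0,-6],[0.6,-32.5,5.2,0.7,-7],[0.6,-37.2,6,1.5,-7],[0.6,-37.2,6,2.2,-7],[0.6,-37.2,6,2.2,-7]]]'
python3 - <<'E'
from h import *
import time
snap("wrist","w5")
C,im,d=load("w5","wrist")
print(np.load("w5.npz")["pos"],np.load("w5.npz")["rot"])
f,cx,cy,Rw,oo=C; v,u=np.mgrid[:480,:640]
P=np.stack([(u-cx)/f*d,(v-cy)/f*d,d],-1)@Rw.T+oo
ok=(abs(P[...,0]-484)<45)&(P[...,1]<80)&(P[...,1]>-75)&(v<300)
Q=P[ok&(abs(P[...,2]-50)<4)]; print("block",cv2.minAreaRect(Q[:,:2].astype(np.float32)),np.median(Q[:,2]))
k=ok&(P[...,2]>66)&(P[...,1]<4)
Q=P[k]; print("bow",len(Q),Q.min(0),Q.max(0),np.percentile(Q,[2,98],axis=0))
t=P[k&(P[...,2]>97)]; print("ridge",cv2.minAreaRect(t[:,:2].astype(np.float32)),t.mean(0),cv2.fitLine(t[:,:2].astype(np.float32),2,0,.01,.01).ravel())
print("px",u[k].min(),u[k].max(),v[k].min(),v[k].max())
c=im[80:330,220:420,::-1]; cv2.imwrite("pics/w5c.png",cv2.resize(c,None,fx=2.4,fy=2.4,interpolation=3))
E
```

```text
time: 10.35
tool_pos: [483.0, -30.5, 189.9]
tcp_rot: [-3.14, -0.001, 1.531]
contact_force: [0.4, -0.6, -0.1]
grip_width: 54.8
finger_force: 0.0
[483.03320815 -30.53340446 189.90587455] [-3.13981944e+00 -6.33610704e-04  1.53139351e+00]
block ((484.6961364746094, 6.555488586425781), (135.8275604248047, 56.223731994628906), 87.6921615600586) 49.53988846343688
bow 4031 [439.28245807 -44.22496162  82.60889123] [528.99236197   3.99866091 274.02333612] [[441.84867871 -36.40586998  92.10559019]
 [528.26740445   3.93921733 272.48289961]]
ridge ((484.1516418457031, -17.453102111816406), (89.7416000366211, 42.81540298461914), 0.08098570257425308) [494.86061313 -13.67108311 214.58342514] [ 9.8464674e-01  1.7455882e-01  4.9486063e+02 -1.3671083e+01]
px 190 532 205 299
```

View pics/w5c.png

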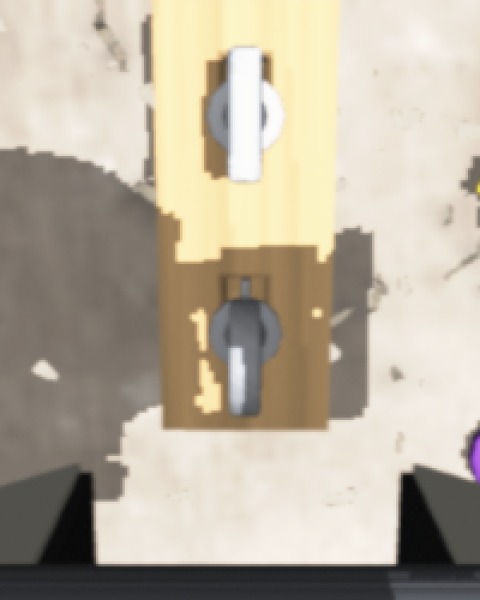

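The crop shows the round-bowed key at image (322,220), with the bow vertical, the bit up (+y) and both fingers well clear; I'll refine its axis.

```bash
python3 - <<'E'
from h import *
C,im,d=load("w5","wrist")
f,cx,cy,Rw,oo=C; v,u=np.mgrid[:480,:640]
P=np.stack([(u-cx)/f*d,(v-cy)/f*d,d],-1)@Rw.T+oo
ok=(abs(P[...,0]-484)<25)&(P[...,1]<0)&(P[...,1]>-60)&(abs(u-322)<40)&(P[...,2]<108)
Q=P[ok&(P[...,2]>68)]; print("bow",len(Q),Q.min(0),Q.max(0))
t=Q[Q[:,2]>98]; print("ridge",cv2.minAreaRect(t[:,:2].astype(np.float32)),t.mean(0),cv2.fitLine(Q[Q[:,2]>80][:,:2].astype(np.float32),2,0,.01,.01).ravel())
for z,uv in((52,(322.5,219.6)),(102,(322,227))): print(onz(C,*uv,z))
c=P[ok&(P[...,2]>51)&(P[...,2]<57)]; print("collar",c.min(0),c.max(0))
# two-view check of bow top: w1 & w5
print("two-view",tri(ray(load("w1","wrist")[0],220+125/3.4,115+ 500/3.4),ray(C,220+245/2.4,80+370/2.4)))
E
```

```text
bow 626 [478.65343839 -44.22496162  82.60889123] [488.15713198 -10.63262994 102.50229566]
ridge ((483.4780578613281, -26.961849212646484), (20.786907196044922, 8.030037879943848), 87.52838134765625) [483.43091575 -26.70100555 100.2397818 ] [ 4.0848169e-02  9.9916536e-01  4.8353534e+02 -2.4303608e+01]
[483.68601599 -28.3766621   52.        ]
[483.65468876 -21.82449073 102.        ]
collar [459.20261999 -59.63542109  51.00071365] [ 5.08517138e+02 -1.08434079e-01  5.69871673e+01]
two-view (array([483.60180478, -30.43536873,  89.84118902]), [np.float64(0.5441839461694113), np.float64(0.5441839461693765)])
```

The key axis is at (483.5,-27.4) and the bow top at about 100, as expected (48+52). I'll descend, grip, then lift.

```bash
python3 -m crank '[[[0.6,0.3,0.04,4,0],[0.6,0.3,0.04,8,0],[0.6,0.3,0.04,11,0],[0.6,0.3,0.04,12.4,0],[0.6,0.3,0.04,12.4,0],[0,0.3,0.04,12.4,0],[0,0.3,0.04,12.4,0],[0,0.3,0.04,12.4,0],[0,0.3,0.04,12.4,0],[0,0.3,0.04,12.4,0]]]'
```

```text
time: 11.4
tool_pos: [484.4, -26.9, 67.2]
tcp_rot: [3.141, 0.0, 1.534]
contact_force: [-0.4, 0.1, 0.5]
grip_width: 19.6
finger_force: 0.0
```

```bash
python3 -m crank '[[[0,0,0,0,0],[0,0,0,0,0],[0,0,0,0,0],[0,0,0,0,0],[0,0,0,0,0],[0,0,0,0,0],[0,0,0,-1,0],[0,0,0,-2,0],[0,0,0,-3,0],[0,0,0,-4,0]]]'
```

```text
time: 12.4
tool_pos: [484.3, -26.8, 107.8]
tcp_rot: [3.141, 0.0, 1.535]
contact_force: [-0.6, 0.6, -1.2]
grip_width: 8.7
finger_force: 30.0
```

```bash
python3 -m crank '[[[0,0,0,-4.2,0],[0,0,0,-8.3,0],[0,4,-0.2,-8.3,0],[0,8.7,-0.4,-8.3,1],[0,13.4,-0.6,-8.3,2],[0,18,-0.8,-8.3,3],[0,22.8,-1,-8.3,4],[0,27.5,-1.3,-8.3,5],[0,32.3,-1.5,-8.3,6],[0,36,-1.65,-8.3,7]]]'
python3 -m crank '[[[0,0.7,-0.03,0,0],[0,1.4,-0.03,0,0],[0,1.4,-0.03,1,0],[0,1.4,-0.03,2,0],[0,1.4,-0.03,3,0],[0,1.4,-0.03,3,0],[0,1.4,-0.03,3,0],[0,1.4,-0.03,3,0],[0,1.4,-0.03,3,0],[0,1.4,-0.03,3,0]]]'
python3 - <<'E'
from h import *
for n in("scene","side","wrist"): snap(n,n+"6")
C,im,d=load("wrist6","wrist")
print([proj(C,(480.9,347.8,82))])
c=im[100:340,220:420,::-1]; a=cv2.resize(c,(400,480),interpolation=3)
Cs,ims,_=load("side6","side"); u,v=proj(Cs,(481,348,100)).round().astype(int); print(u,v)
b=cv2.resize(ims[v-60:v+60,u-50:u+50,::-1],(400,480),interpolation=3)
cv2.imwrite("pics/c6.png",cv2.hconcat([a,b]))
E
```

```text
time: 13.4
tool_pos: [480.1, 336.3, 190.5]
tcp_rot: [3.141, -0.001, 1.413]
contact_force: [0.8, -0.9, -0.9]
grip_width: 8.9
finger_force: 30.0
time: 14.4
tool_pos: [482.8, 347.5, 160.1]
tcp_rot: [3.141, -0.0, 1.412]
contact_force: [0.4, -0.4, -1.6]
grip_width: 8.6
finger_force: 30.0
[array([318.33343199, 244.18925652])]
272 220
```

View pics/c6.png

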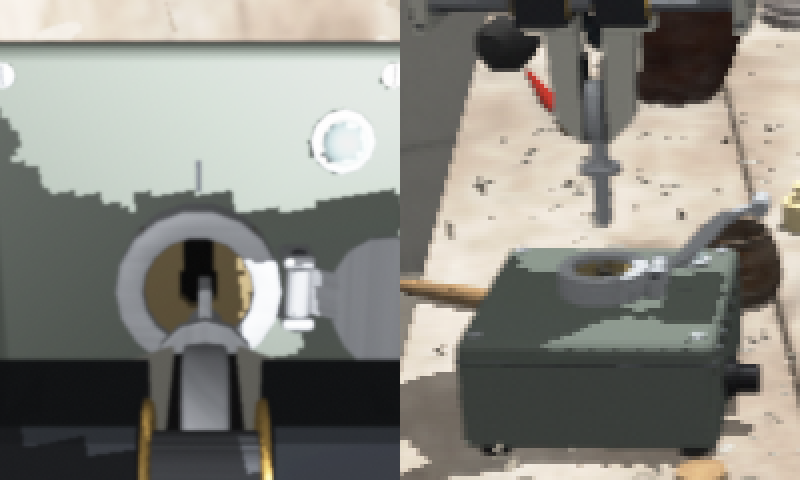

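The wrist crop shows the key's bit about 2 mm right of the slot, matching the measured TCP offset of 1.8 mm. The side crop shows the key hanging vertically. I'll correct this and lower until the nose enters.

```bash
python3 -m crank '[[[0,0.06,-0.19,0,0],[0,0.06,-0.19,0.5,0],[0,0.06,-0.19,1,0],[0,0.06,-0.19,1.5,0],[0,0.06,-0.19,2,0],[0,0.06,-0.19,2.3,0],[0,0.06,-0.19,2.3,0],[0,0.06,-0.19,2.3,0],[0,0.06,-0.19,2.3,0],[0,0.06,-0.19,2.3,0]]]'
python3 - <<'E'
from h import *
snap("wrist","w7"); C,im,d=load("w7","wrist"); print(bot.get_obs()["tool_pos"])
c=im[150:300,245:395,::-1]; cv2.imwrite("pics/w7c.png",cv2.resize(c,(600,600),interpolation=3))
E
```

```text
time: 15.55
tool_pos: [481.0, 348.4, 137.0]
tcp_rot: [3.141, -0.0, 1.412]
contact_force: [-0.5, 0.5, -2.8]
grip_width: 8.8
finger_force: 30.0
[480.9731874  348.34455071 136.91781854]
```

View pics/w7c.png

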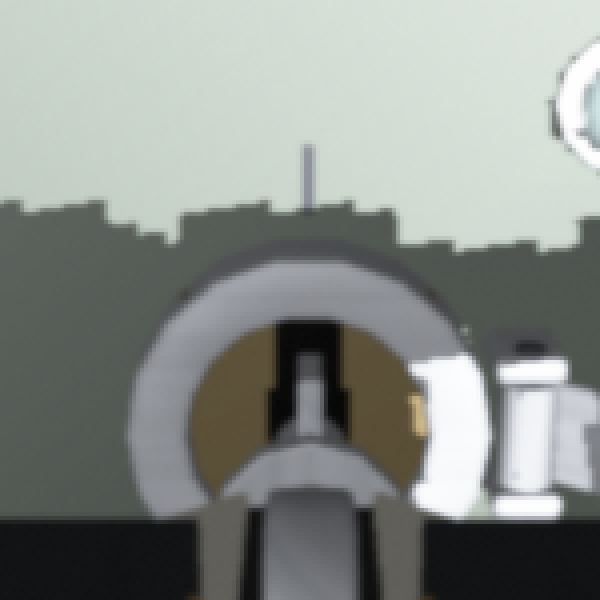

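The bit at crop (310,400) is centred in the slot (310,370), and the shank is over the hole. I'll lower to just above pin A.

```bash
python3 -m crank '[[[0,0,0,0.3,0],[0,0,0,0.6,0],[0,0,0,0.9,0],[0,0,0,1.2,0],[0,0,0,1.4,0],[0,0,0,1.5,0],[0,0,0,1.6,0],[0,0,0,1.6,0],[0,0,0,1.6,0],[0,0,0,1.6,0]]]'
```

```text
time: 16.6
tool_pos: [480.9, 348.3, 120.8]
tcp_rot: [3.141, -0.0, 1.412]
contact_force: [0.5, 0.4, -1.1]
grip_width: 9.1
finger_force: 30.0
```

```bash
python3 -m crank '[[[0,0,0,0.1,0],[0,0,0,0.2,0],[0,0,0,0.25,0],[0,0,0,0.3,0],[0,0,0,0.3,0],[0,0,0,0.3,0],[0,0,0,0.3,0],[0,0,0,0.3,0],[0,0,0,0.3,0],[0,0,0,0.3,0]]]'
```

```text
time: 17.6
tool_pos: [480.9, 348.3, 117.7]
tcp_rot: [3.142, 0.0, 1.412]
contact_force: [-0.3, -0.4, -1.2]
grip_width: 8.9
finger_force: 30.0
```

```bash
python3 -m crank '[[[0,0,0,0.03,0],[0,0,0,0.06,0],[0,0,0,0.1,0],[0,0,0,0.1,0],[0,0,0,0.1,0],[0,0,0,0.1,0],[0,0,0,0.1,0],[0,0,0,0.1,0],[0,0,0,0.1,0],[0,0,0,0.1,0]]]'
```

```text
time: 18.6
tool_pos: [481.0, 348.3, 116.8]
tcp_rot: [3.141, -0.0, 1.412]
contact_force: [0.1, -1.0, 4.6]
grip_width: 9.0
finger_force: 30.0
```

That is a push of about 6 N on pin A. I'll rock the key anticlockwise and ease down.

```bash
python3 -m crank '[[[0,0,0,0,-3],[0,0,0,0.02,-6],[0,0,0,0.02,-9],[0,0,0,0.02,-11.5],[0,0,0,0.04,-11.5],[0,0,0,0.07,-11.5],[0,0,0,0.1,-11.5],[0,0,0,0.13,-11.5],[0,0,0,0.16,-11.5],[0,0,0,0.16,-11.5]]]'
```

```text
time: 19.6
tool_pos: [480.8, 348.3, 115.0]
tcp_rot: [-3.141, 0.0, 1.613]
contact_force: [0.6, 0.6, -1.6]
grip_width: 8.6
finger_force: 30.0
```

Pin A slipped (the force dropped). I'll straighten the key and lower onto pin B.

```bash
python3 -m crank '[[[0,0,0,0.05,4],[0,0,0,0.1,8],[0,0,0,0.15,11.5],[0,0,0,0.2,11.5],[0,0,0,0.25,11.5],[0,0,0,0.3,11.5],[0,0,0,0.35,11.5],[0,0,0,0.35,11.5],[0,0,0,0.35,11.5],[0,0,0,0.35,11.5]]]'
```

```text
time: 20.6
tool_pos: [480.9, 348.3, 111.8]
tcp_rot: [3.141, -0.0, 1.412]
contact_force: [-2.1, -0.4, 1.7]
grip_width: 9.0
finger_force: 30.0
```

```bash
python3 -m crank '[[[0,0,0,0.03,0],[0,0,0,0.06,0],[0,0,0,0.09,0],[0,0,0,0.1,0],[0,0,0,0.1,0],[0,0,0,0.1,0],[0,0,0,0.1,0],[0,0,0,0.1,0],[0,0,0,0.1,0],[0,0,0,0.1,0]]]'
```

```text
time: 21.6
tool_pos: [481.0, 348.4, 111.1]
tcp_rot: [3.141, -0.0, 1.412]
contact_force: [-2.3, -1.6, 5.1]
grip_width: 8.6
finger_force: 30.0
```

Pin B is now under about 6 N, so I'll rock clockwise.

```bash
python3 -m crank '[[[0,0,0,0,3],[0,0,0,0.02,6],[0,0,0,0.02,9],[0,0,0,0.02,11.5],[0,0,0,0.04,11.5],[0,0,0,0.07,11.5],[0,0,0,0.1,11.5],[0,0,0,0.13,11.5],[0,0,0,0.16,11.5],[0,0,0,0.16,11.5]]]'
```

```text
time: 22.6
tool_pos: [480.8, 348.2, 108.9]
tcp_rot: [-3.142, 0.0, 1.212]
contact_force: [-1.3, -0.5, -1.0]
grip_width: 8.4
finger_force: 30.0
```

Pin B has slipped too. I'll straighten and lower towards home.

```bash
python3 -m crank '[[[0,0,0,0.05,-4],[0,0,0,0.1,-8],[0,0,0,0.15,-11.5],[0,0,0,0.25,-11.5],[0,0,0,0.35,-11.5],[0,0,0,0.45,-11.5],[0,0,0,0.55,-11.5],[0,0,0,0.65,-11.5],[0,0,0,0.7,-11.5],[0,0,0,0.7,-11.5]]]'
```

```text
time: 23.6
tool_pos: [480.9, 348.2, 101.8]
tcp_rot: [3.141, 0.0, 1.412]
contact_force: [1.7, 0.3, -2.2]
grip_width: 8.9
finger_force: 30.0
```

```bash
python3 -m crank '[[[0,0,0,0.05,0],[0,0,0,0.1,0],[0,0,0,0.13,0],[0,0,0,0.16,0],[0,0,0,0.18,0],[0,0,0,0.2,0],[0,0,0,0.2,0],[0,0,0,0.2,0],[0,0,0,0.2,0],[0,0,0,0.2,0]]]'
```

```text
time: 24.6
tool_pos: [480.9, 348.3, 100.8]
tcp_rot: [3.141, -0.0, 1.412]
contact_force: [-1.3, -1.5, 6.8]
grip_width: 8.6
finger_force: 30.0
```

The collar has seated: contact at TCP 101, where 101.2 was expected. Now the quarter turn clockwise.

```bash
python3 -m crank '[[[0,0,0,0,4],[0,0,0.01,0,12],[0,0,0.02,0,20],[0,-0.01,0.03,0,28],[0,-0.01,0.04,0,36],[0,-0.02,0.04,0,44],[0,-0.02,0.05,0,52],[0,-0.03,0.05,0,60],[0,-0.04,0.06,0,68],[0,-0.05,0.06,0,76]]]'
```

```text
time: 25.6
tool_pos: [481.1, 349.4, 100.9]
tcp_rot: [-3.139, -0.001, 0.08]
contact_force: [-1.6, 4.4, 3.8]
grip_width: 9.0
finger_force: 30.0
```

```bash
python3 -m crank '[[[0,0,0,0,6],[0,0,0,0,12],[0,0,0,0,17],[0,0,0,0,20],[0,0,0,0,20],[0,0,0,0,20],[0,0,0,0,20],[0,0,0,0,20],[0,0,0,0,20],[0,0,0,0,20]]]'
python3 - <<'E'
from h import *
o=bot.get_obs(); print(o["moment"],o["joint_positions"])
snap("wrist","w9"); snap("scene","scene9"); snap("side","side9")
C,im,d=load("w9","wrist")
f,cx,cy,Rw,oo=C; v,u=np.mgrid[:480,:640]
P=np.stack([(u-cx)/f*d,(v-cy)/f*d,d],-1)@Rw.T+oo
# collar top (nominal z 86) and bow in front of fingers, flap roller location
q=P[(np.hypot(P[...,0]-481,P[...,1]-348)<15)&(v<330)]
print(len(q),np.percentile(q[:,2],[5,25,50,75]) if len(q) else 0)
B=np.radians(-9); 
for n in("scene9","side9"):
    C,im,d=load(n,n[:-1]); f,cx,cy,Rw,oo=C
    P=np.stack([(u-cx)/f*d,(v-cy)/f*d,d],-1)@Rw.T+oo
    L=((P[...,:2]-[480.9,347.8])@np.array([[np.cos(B),-np.sin(B)],[np.sin(B),np.cos(B)]]))
    r=(abs(L[...,1])<12)&(L[...,0]>70)&(L[...,0]<110)&(P[...,2]>100)&(P[...,2]<150)
    print(n,"roller?",r.sum(),np.c_[L[r],P[...,2][r]].mean(0) if r.sum() else 0)
    if n=="side9":
        k=P[(abs(P[...,0]-486)<12)&(P[...,1]>10)&(P[...,1]<60)&(P[...,2]>62)&(P[...,2]<110)]; print("square key",k.mean(0),len(k))
E
```

```text
time: 26.6
tool_pos: [481.5, 349.5, 100.9]
tcp_rot: [-3.138, -0.001, -0.263]
contact_force: [-0.3, 4.8, 3.3]
grip_width: 8.7
finger_force: 30.0
[1.05574788 0.24347205 0.02315636] [0.49790179 0.58655421 1.49311169 0.00262249 1.05897859 2.33054978]
2538 [ 83.18063404  86.98325074 117.67044068 130.29248377]
scene9 roller? 25 [ 87.31130334   0.60031959 125.59810211]
side9 roller? 46 [ 83.5369059   -3.40943711 120.77393086]
square key [485.37781383  30.76269641  88.37105162] 172
```

The key has been turned 1.675 rad, which puts the plug at about 1.48 after play. The collar top reads about 86–87 mm (home is 86), the flap roller is back at the 2.4 rad position, and the square key hasn't moved. Handing in.

```bash
python3 -c "
from plant import bot
print(bot.close_job())"
```

```text
the job is handed in; nothing more can be done
None
```

I handed the job in at about 27 s with the dust flap folded back and the round-bowed key home in the lock, still gripped at 30 N and held about 1.68 rad clockwise; the judge's verdict was not shown, and the plug angle of about 1.48 rad is inferred from the key's play.

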